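# Open the key box by its combination dial

## Robot

A 6-joint arm with a two-finger parallel gripper is mounted at the origin on a cart in front of the work surface, level with it; the furniture and walls round the work are solid. World frame = base frame: x ahead of the robot, y to its left, z up, the work surface at z = 0. Lengths are in mm, angles in rad, forces in N, time in s.
With the tool pointing down it reaches from about 375 to 825 mm from the base axis. Payload 5.5 kg.
Tool frame: the origin (TCP) lies at the very end of the fingers, on their centre line; the grasp point (between the pads) lies 19 mm behind it; x points along the fingers, y is the direction in which the jaws open and shut, and the axes are right-handed (so a half turn about x gives the same grasp; the last joint's range is limited). The gripper opens to 85 mm and grips with 20 to 120 N. Pads are 22 mm wide; open, the fingers measure 114 mm over their backs; the gripper's body (76 mm by 85 mm) begins 54 mm behind the grasp point. The pads swing forward as they close: fully open they stand 13 mm farther back than shut.
Start: joints at [-1.133, 0.314, -0.047, 1.21, 0, 1.571], TCP at [254.365, -543.409, 231.299] pointing down, gripper open.
Joint ranges: [-2.67, 2.67], [-0.69, 1.73], [-1.03, 1.25], [-2.08, 2.16], [-1.42, 1.45], [-3.14, 3.14]. Speed limits (rad/s): [2.39, 2.39, 3.01, 3.14, 3.14, 3.14].

## Interface

Orientations are given as a rotation vector (axis times angle).
In Python, from bench import get_state, vision, close_job gives the robot as it stands.
- The arm moves only by the tool play_rows, never from a script. Its argument "targets" is a list of rows, each an object of numbers: "grip": the closure, from 0 (fully open) to 1 (shut); "dx", "dy", "dz": the shift along the tool's x, y, z in m; "turn": the turn about the tool's x in rad. A call has 1 to 8 rows; each row shifts and turns the commanded pose from where the row before left it, along the tool's axes as they then stand; what a row does not reach is not made up. A row lasts 1/10 s, in which the tool goes at most 50 mm and 8.59 degrees, less where a joint would pass 70% of its speed; a pose out of reach is approached as far as the arm can. A call with a gripper value outside its range is refused whole. The fingers move at their own pace and stop on an object; "newtons" is the grip in N (left out, the last holds). Time passes only in rows, so rows that do not move let the fingers close. It gives the time, the measured TCP pose, the force and the opening at its end, in the units of the state.
- get_state(): the state, without advancing time (a new reading comes with each control period).
- vision.grab_frame(name): name is "side" or "top"; returns a dict with "image" (420x560x3 uint8, red, green, blue), "z_map" (420x560 float32, mm along the optical axis (not along the pixel's ray), 0 where there is no reading), "fx", "fy", "cx", "cy" (pixels), "dist" ([k1, k2, p1, p2, k3] as OpenCV has them; the pictures are not rectified), "R" (3x3) and "t" (3): a world point X has camera coordinates R X + t. Camera axes: x right, y down, z forward; pixel columns grow to the right and rows downward; lengths in mm; the calibration is good to about 2 mm. A picture is of the moment at which its call begins.
- close_job(): hands the job in, once; it reports no verdict.
Trained networks look in a picture, given as the dict that the camera call returned (one of the last four; its "shot" number tells which), for a name from the list of things; names that differ only in an ending like _2 or _b are one class to them, and where a whole thing is asked for, a point or a joint stands for the part that bears it (a point fixed in the world has none). Each returns a list of dicts, best first, with "conf" (0 to 1); they miss things now and then, are a little off and sometimes report something else, mostly with a low value. They report only what shows in the picture. A call takes as long as a camera call.
- vision.boxes_of(picture, thing): "box" ([left, top, right, bottom] in pixels, round what is visible of it).
- vision.landmark_of(picture, thing): "xy" ([column, row] in pixels: a listed point, or the origin of a listed thing).
The state is a dict: "clock": time; "qpos": joint angles; "joint_velocities": joint speeds; "effort": joint torques, N m; "eef_pos": TCP position; "tcp_rot": TCP orientation; "contact_force": force on the tool from outside, world axes, zero at the start; "wrist_torque": the same for the moment, N m; "grip_width": finger opening in mm.
Only numpy, scipy, OpenCV 4.12 (cv2) and the standard library are available. Lean on these libraries where they do the work, as an engineer would, in place of code of your own. Each camera call takes 0.05 s, during which the arm holds its last target. There are 200 camera calls.

## Task

Open the key box with its combination 2 - 6 - 9: turn the dial by its finger peg clockwise for at least two whole turns and stop on 2; then counter-clockwise, passing 6 once and stopping on it the second time; then slowly clockwise until the dial stops dead of its own accord: that is somewhere about 9, for with wear the last number has drifted by up to three quarters of a mark either way, so feel for it and do not force the dial. Let go, lift the lid by its handle until it stands well open (60 degrees or more), and let go of that too. The ten marks count clockwise from the long mark (0), which faces the front of the box, and the peg is the pointer. Do not knock the mug, salt shaker or pad about.

Things in the scene. Friction and masses are not known exactly. Their poses are not given: they have to be found in the camera images.
- lockbox: Grey steel key box, 160 (its x) x 280 (its y) x 85 mm high, heavy, fixed where it stands. Origin: centre of its underside; x from its front (nearest the robot) to its back, y to its left, z up. The right 125 mm is a closed lock compartment with the dial on its deck (85 mm up); the left 153 mm is under the lid.
- dial_center (a point): Centre of the dial's flat face, on its upright axis: (0, -78, 97) mm in the box's frame. Black dial, 84 mm diameter, face 12 mm above the deck, turning endlessly both ways against 2 to 5 N at the peg. Inside, it carries two loose wheels round by drive pins, each wheel taken up by the part above it after almost a whole turn.
- mark_0 (a point): Outer end of the long mark (0), 55 mm from the dial's axis towards the box's front (-x), 4 mm above the deck. Ten pale marks lie every 36 degrees on the fixed ring round the dial and count clockwise seen from above: 2.5 is at the box's left (+y, by the lid), 5 at the back, 7.5 at the right. Fine marks lie half-way.
- peg_mid (a point): Middle of the finger peg, 19 mm above the dial's face, 30 mm from its axis: upright black round peg, 14 mm diameter, from 2 to 36 mm above the face. It spins freely about itself, so it can be held in a fixed grip and led round in a circle. The direction from the dial's centre to it is the pointer. Starts within two marks of 0, either way.
- lock_case: The fixed marked ring (114 mm diameter, 4 mm high; origin at its centre on the deck, axes as the box's) with the lock inside. 2 and 6 must be right within 0.25 rad. The last number, unknown within 0.47 rad of 9, is 0.1 rad wide: as it is reached a bolt springs in, and the dial stops hard at its far end. Over 15 N on the bolt (some 20 N at the peg) harms it.
- lid_handle (a point): Middle of the lid's handle: a steel bow with a level round bar of 11 mm diameter along the box's x, 70 mm straight, 23 mm free below it. With the lid shut it is at (0, 24, 119.5) mm in the box's frame.
- lid_hinge (a point): Middle of the lid's hinge axis, which runs along the box's x at its left-hand top edge: (0, 140, 85) mm in the box's frame. The handle goes round it at a radius of 121 mm, upwards and to the box's left.
- lid (a joint): Opening of the lid in rad, 0 shut, up to 1.75. Locked, it lifts no more than 0.01 rad, and pulling on it strains the lock. Unlocked, a stiff hinge holds it at any angle; lifting it by the handle takes about 4 to 6 N.
- mug: Two-tone mug, 86 mm wide, 88 mm high, behind the dial. Origin: centre of its underside. To be left alone.
- salt_shaker: Small glass shaker with a metal top, 44 mm wide, 90 mm high, behind the lid. Origin: centre of its underside. To be left alone.
- pad: Bound shopping pad, 148 x 109 x 14 mm, farther back to the left. Origin: centre of its underside. To be left alone.

How it is judged (in metres and radians):
At the end, for the whole second after the job is handed in: The lid is open by more than 1.0 rad and at rest (slower than 0.1 rad/s) (value of joint lid above 1 rad and velocity of joint lid below 0.1 rad/s); the robot touches nothing.
It fails at once if the lock is forced: the dial leant on against its stop, the lid pulled while locked, or the ring pressed on (contact force between lock_case and anything else above 15 N).
It fails at once if the mug is disturbed (distance of mug from where it was at the start of the episode above 0.03 m).
It fails at once if the salt shaker is disturbed (distance of salt_shaker from where it was at the start of the episode above 0.03 m).
It fails at once if the pad is disturbed (distance of pad from where it was at the start of the episode above 0.03 m).
It also fails if it takes over 72 s, if anything falls off the work surface, if the arm or the gripper's body presses on something with over 40 N, if the wrist force passes 120 N, or if a joint passes its speed limit or range.

## Working session

There is one attempt and no reset: what is moved stays moved. The work goes in short steps, Python scripts to look and compute and a tool call to move; the robot and the scene stay as the last step left them, time stands still between calls to the robot, and variables do not carry over. Pictures are saved under pics/ and viewed, about 8 in all and at most 12, crops included, and the job is handed in when it is done.

Besides the shell and the picture viewer there is one more tool, called after "Call:" as name(argument=value, ...), one argument or row to a line, values as JSON. play_rows: Moves the arm, as the interface text tells. Its arguments: {"type":"object","properties":{"targets":{"type":"array"},"newtons":{"type":"number"}},"required":["targets"]}

```bash
ls; mkdir -p pics
python3 - <<'E'
from bench import get_state, vision
import cv2,numpy as np
s=get_state();print(s)
for n in("top","side"):
    f=vision.grab_frame(n);cv2.imwrite(f"pics/{n}0.png",f["image"][:,:,::-1])
    print(n,f["fx"],f["cx"],f["cy"],f["dist"],f["R"],f["t"])
    for th in("lockbox","dial_center","mark_0","peg_mid","lid_handle","lid_hinge","mug","salt_shaker","pad"):
        for d in vision.landmark_of(f,th)[:2]:
            u,v=d["xy"]
            P=cv2.undistortPoints(np.array([[[u,v]]],float),np.array([[f["fx"],0,f["cx"]],[0,f["fy"],f["cy"]],[0,0,1]]),np.array(f["dist"]))[0,0]
            z=f["z_map"][int(round(v)),int(round(u))]
            X=np.array(f["R"]).T@(np.array([P[0]*z,P[1]*z,z])-np.array(f["t"]))
            print(th,round(d["conf"],2),np.round([u,v],1),z,X.round(1))
E
```

```text
pics
{'clock': 0.0, 'qpos': array([-1.13300165e+00,  3.14197491e-01, -4.80523556e-02,  1.21019797e+00,
        4.60001851e-05,  1.57079407e+00]), 'joint_velocities': array([ 0.00031957,  0.0017363 , -0.00107223,  0.00246743, -0.00247616,
       -0.00215014]), 'effort': array([ 6.72809965e-04, -5.39593506e+01,  3.39747298e+01,  1.90839136e-02,
       -1.45472500e-04,  1.32789737e-05]), 'eef_pos': array([ 254.14124526, -542.89743487,  230.46337969]), 'tcp_rot': array([ 1.97940171,  0.44205943, -1.98003798]), 'contact_force': array([-0.10062462,  0.26553289, -0.00703305]), 'wrist_torque': array([-0.00214497, -0.00493327,  0.03874221]), 'grip_width': 85.22810896980832}
top 436.31084943976896 283.97952267600084 215.46741923183143 [-0.07318965  0.          0.          0.          0.        ] [[ 0.02545055 -0.99927629  0.02826938]
 [-0.98888613 -0.02930938 -0.14575725]
 [ 0.14648032 -0.02424559 -0.98891641]] [-42.67967778 575.47175654 990.88054869]
lockbox 0.55 [319.3 260.7] 971.7495 [ 469.6 -107.    91.5]
dial_center 0.67 [361.2 267. ] 966.31647 [ 457.7 -200.    97.5]
mark_0 0.73 [351.  29
[... 492 characters left out ...]
   0.        ] [[-0.89162765 -0.45268313  0.00883804]
 [-0.21244774  0.40105067 -0.89108042]
 [ 0.39983258 -0.79638957 -0.45375937]] [483.78297043 213.88723953 952.51947589]
lockbox 0.92 [317.1 236.4] 1083.7288 [427.8   5.7  77.8]
dial_center 0.77 [332.2 198. ] 1228.7472 [ 457.5 -174.3  100.2]
peg_mid 0.51 [346.3 191.3] 1230.9629 [ 427.1 -201.4  116.2]
peg_mid 0.37 [281.9 229.9] 1106.3704 [516.2  20.3  80.2]
lid_handle 0.74 [310.6 203.9] 1214.5443 [ 502.6 -128.7   91.3]
lid_hinge 0.83 [282.7 227.3] 1099.5596 [513.2  22.2  89.2]
mug 0.59 [285.3 215.1] 1152.1075 [533.8 -35.   92.1]
salt_shaker 0.74 [247.2 231.2] 1240.7437 [652.6 -40.4  10.7]
pad 0.78 [160.7 274.9] 1043.5446 [725.2 242.5  12.9]
```

```bash
cat > h.py <<'E'
import numpy as np,cv2
from bench import get_state,vision
def KD(f): return np.array([[f["fx"],0,f["cx"]],[0,f["fy"],f["cy"]],[0,0,1.]]),np.array(f["dist"])
def cloud(f):
    K,D=KD(f);h,w=f["z_map"].shape
    uv=np.stack(np.meshgrid(np.arange(w),np.arange(h)),-1).reshape(-1,1,2).astype(float)
    p=cv2.undistortPoints(uv,K,D)[:,0];z=f["z_map"].reshape(-1,1)
    X=(np.hstack([p*z,z])-f["t"])@np.array(f["R"]);X[z[:,0]==0]=np.nan
    return X.reshape(h,w,3)
def ray(f,uv,h):
    "intersect pixel(s) with plane z=h"
    K,D=KD(f);p=cv2.undistortPoints(np.array(uv,float).reshape(-1,1,2),K,D)[:,0]
    R=np.array(f["R"]);d=np.hstack([p,np.ones((len(p),1))])@R;c=-R.T@np.array(f["t"])
    return c+d*((h-c[2])/d[:,2])[:,None]
def proj(f,X):
    K,D=KD(f);return cv2.projectPoints(np.array(X,float).reshape(-1,3),cv2.Rodrigues(np.array(f["R"]))[0],np.array(f["t"],float),K,D)[0][:,0]
def ortho(f,h,x0,x1,y0,y1,s):
    "top view: up = +x, left=+y, s px/mm"
    xs=np.arange(x1,x0,-1/s);ys=np.arange(y1,y0,-1/s);Y,X=np.meshgrid(ys,xs)
    m=proj(f,np.stack([X,Y,0*X+h],-1).reshape(-1,3)).reshape(*X.shape,2).astype(np.float32)
    return cv2.remap(f["image"],m[...,0],m[...,1],cv2.INTER_CUBIC)[:,:,::-1]
E
python3 - <<'E'
from h import *
f=vision.grab_frame("top");X=cloud(f)
m=(X[...,2]>78)&(X[...,2]<104)&(X[...,0]>330)&(X[...,0]<640)&(X[...,1]>-330)&(X[...,1]<110)
n,l,st,_=cv2.connectedComponentsWithStats(m.astype(np.uint8));k=1+st[1:,4].argmax()
P=X[l==k];r=cv2.minAreaRect(P[:,:2].astype(np.float32));print(r,cv2.boxPoints(r))
print(np.percentile(P[:,2],[5,50,95]))
for a,lo,hi in(("peg",125,145),("handle",110,124)):
    q=(X[...,2]>lo)&(X[...,2]<hi)&(X[...,0]<640)&(X[...,0]>330)&(X[...,1]>-330)&(X[...,1]<110)
    print(a,q.sum(),np.round(X[q][:40],0).tolist())
cv2.imwrite("pics/o1.png",ortho(f,85,360,660,-300,60,2.0))
c=f["image"][140:340,220:440,::-1];cv2.imwrite("pics/c1.png",cv2.resize(c,None,fx=2.6,fy=2.6,interpolation=cv2.INTER_CUBIC))
for th in("mug","salt_shaker","lockbox"):
    print(th,[(d["box"],d["conf"]) for d in vision.boxes_of(f,th)[:1]])
E
```

```text
((479.7234191894531, -111.8572998046875), (288.2696838378906, 163.89291381835938), 74.56594848632812) [[ 362.37372  -228.98593 ]
 [ 520.3562   -272.6026  ]
 [ 597.0731      5.271332]
 [ 439.09064    48.888   ]]
[84.27612937 91.01367774 98.032082  ]
peg 105 [[523.0, -100.0, 126.0], [521.0, -102.0, 127.0], [519.0, -102.0, 126.0], [517.0, -98.0, 125.0], [517.0, -100.0, 127.0], [517.0, -102.0, 126.0], [515.0, -100.0, 126.0], [515.0, -102.0, 125.0], [512.0, -95.0, 127.0], [512.0, -97.0, 127.0], [513.0, -100.0, 126.0], [510.0, -95.0, 127.0], [510.0, -97.0, 127.0], [510.0, -100.0, 127.0], [508.0, -96.0, 126.0], [508.0, -98.0, 126.0], [508.0, -100.0, 126.0], [506.0, -96.0, 126.0], [504.0, -95.0, 127.0], [504.0, -98.0, 126.0], [502.0, -96.0, 126.0], [502.0, -100.0, 125.0], [499.0, -91.0, 126.0], [500.0, -94.0, 125.0], [500.0, -96.0, 126.0], [497.0, -94.0, 125.0], [497.0, -96.0, 127.0], [495.0, -89.0, 125.0], [495.0, -91.0, 125.0], [495.0, -96.0, 126.0], [493.0, -91.0, 126.0], [491.0, -89.0, 125.0], [491.0, -91.0, 128.0], [491.0, -94.0, 125.0], [488.0, -91.0, 130.0], [487.0, -94.0, 126.0], [48
[... 480 characters left out ...]
[522.0, -96.0, 120.0], [521.0, -98.0, 124.0], [522.0, -104.0, 122.0], [519.0, -98.0, 124.0], [519.0, -100.0, 124.0], [519.0, -104.0, 124.0], [517.0, -96.0, 123.0], [517.0, -104.0, 124.0], [515.0, -94.0, 122.0], [515.0, -96.0, 122.0], [515.0, -98.0, 124.0], [515.0, -105.0, 122.0], [513.0, -94.0, 121.0], [513.0, -102.0, 124.0], [511.0, -94.0, 122.0], [511.0, -102.0, 123.0], [509.0, -92.0, 119.0], [509.0, -94.0, 121.0], [506.0, -91.0, 124.0], [506.0, -94.0, 122.0], [506.0, -98.0, 124.0], [504.0, -92.0, 120.0], [504.0, -100.0, 122.0], [502.0, -91.0, 124.0]]
mug [([347.5, 179.9, 396.0, 216.7], 0.97)]
salt_shaker [([288.2, 170.6, 311.4, 191.8], 0.83)]
lockbox [([255.9, 205.8, 389.4, 310.1], 0.92)]
```

View pics/o1.png

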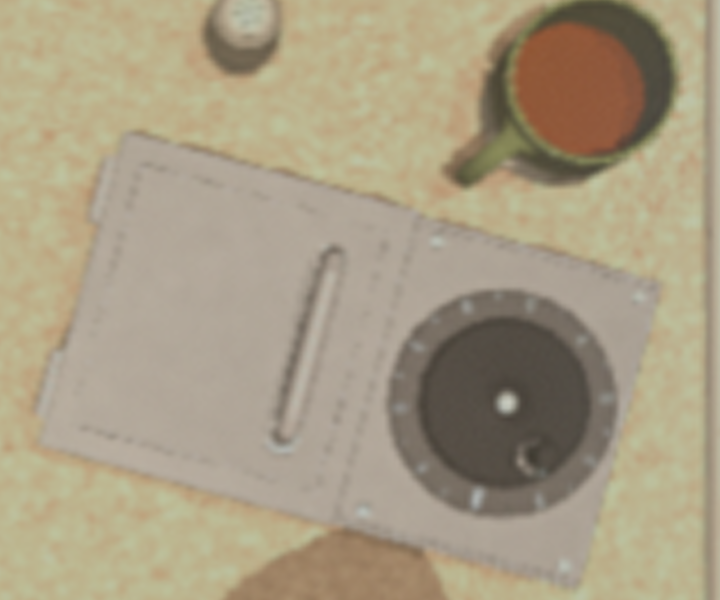

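View pics/side0.png

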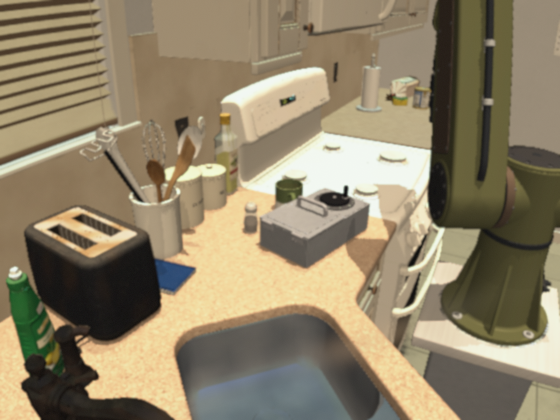

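Run:
```python
from h import *
from scipy.spatial.transform import Rotation as Ro
s=get_state();print(Ro.from_rotvec(s["tcp_rot"]).as_matrix().round(3))
f=vision.grab_frame("top");X=cloud(f)
# ring edge at z=89 and dial edge at z=97: radial gradient circle fit
from scipy.optimize import least_squares
def fitc(h,r,c0):
    g=cv2.GaussianBlur(cv2.cvtColor(f["image"],cv2.COLOR_RGB2GRAY),(0,0),.7).astype(np.float32)
    a=np.linspace(0,2*np.pi,120,endpoint=False)
    def samp(c,rr):
        P=np.stack([c[0]+rr*np.cos(a),c[1]+rr*np.sin(a),0*a+h],-1);m=proj(f,P).astype(np.float32)
        return cv2.remap(g,m[:,0].reshape(1,-1),m[:,1].reshape(1,-1),cv2.INTER_LINEAR)[0]
    sc=lambda p:np.median(samp(p,r+3)-samp(p,r-3))
    G=[(sc((c0[0]+i,c0[1]+j)),c0[0]+i,c0[1]+j) for i in np.arange(-8,8.1,.5) for j in np.arange(-8,8.1,.5)]
    G.sort(reverse=True);return np.mean(G[:8],0)
c1=fitc(89,57,(458.5,-191));c2=fitc(97,42,(458.5,-191));print(c1,c2)
q=(X[...,2]>104)&(X[...,2]<150)&(np.hypot(X[...,0]-c1[1],X[...,1]-c1[2])<45);print("peg pts",q.sum(),X[q].round(0).tolist())
q=(X[...,2]>116)&(X[...,2]<132)&(np.hypot(X[...,0]-485,X[...,1]+92)<60)
P=X[q];m=P[:,:2].mean(0);u=np.linalg.svd(P[:,:2]-m)[2][0];t=(P[:,:2]-m)@u
print("handle",q.sum(),m,m+u*(t.min()+t.max())/2,u,t.min(),t.max())
L=ray(f,vision.landmark_of(f,"mark_0")[0]["xy"],89)[0];print("mark0",L)
print("peg lm",ray(f,vision.landmark_of(f,"peg_mid")[0]["xy"],116)[0])
im=ortho(f,133,390,530,-260,-120,4.0);cv2.imwrite("pics/o2.png",im)
```

```text
[[-0.     0.424 -0.906]
 [ 0.    -0.906 -0.424]
 [-1.    -0.    -0.   ]]
[  43.99993896  458.25       -190.        ] [  30.37286377  458.6875     -188.875     ]
peg pts 52 [[438.0, -201.0, 110.0], [438.0, -201.0, 122.0], [438.0, -202.0, 129.0], [438.0, -204.0, 131.0], [438.0, -206.0, 131.0], [436.0, -198.0, 105.0], [435.0, -198.0, 115.0], [435.0, -199.0, 123.0], [435.0, -199.0, 132.0], [435.0, -201.0, 132.0], [435.0, -203.0, 133.0], [435.0, -205.0, 137.0], [436.0, -208.0, 132.0], [433.0, -197.0, 110.0], [433.0, -197.0, 120.0], [433.0, -197.0, 133.0], [433.0, -199.0, 132.0], [433.0, -201.0, 135.0], [433.0, -203.0, 132.0], [433.0, -205.0, 133.0], [433.0, -207.0, 137.0], [434.0, -211.0, 127.0], [431.0, -197.0, 109.0], [431.0, -197.0, 119.0], [431.0, -198.0, 129.0], [431.0, -199.0, 134.0], [431.0, -201.0, 135.0], [431.0, -203.0, 132.0], [431.0, -205.0, 135.0], [431.0, -208.0, 132.0], [431.0, -210.0, 133.0], [429.0, -198.0, 107.0], [429.0, -197.0, 121.0], [429.0, -198.0, 128.0], [429.0, -199.0, 132.0], [429.0, -201.0, 135.0], [429.0, -203.0, 133.0], [429.0, -205.0, 135.0], [429.0, -208.0, 132.0], [429.0, -209.0, 134.0], [427.0, -198.0, 114.0], [427.0, -198.0, 126.0], [427.0, -200.0, 129.0], [427.0, -201.0, 134.0], [427.0, -202.0, 136.0], [427.0, -206.0, 132.0], [427.0, -208.0, 132.0], [425.0, -202.0, 109.0], [425.0, -201.0, 121.0], [425.0, -202.0, 130.0], [425.0, -204.0, 131.0], [425.0, -206.0, 131.0]]
handle 222 [483.79652897 -90.32898938] [484.65222925 -90.55943737] [-0.96559674  0.26004412] -48.742767939841954 46.9703918435421
mark0 [ 404.16425154 -173.88947771   89.        ]
peg lm [ 429.5826889 -205.7491006  116.       ]
```

View pics/o2.png

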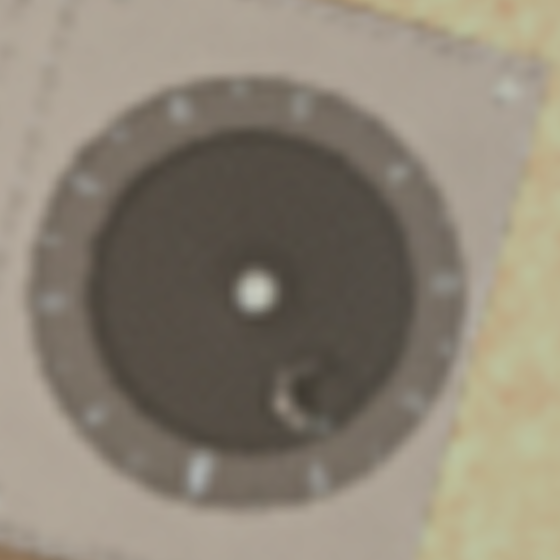

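Call:
play_rows(
  targets=[
    {"turn":-0.1,"grip":0.5},
    {"turn":-0.149},
    {"turn":-0.149},
    {"turn":-0.149},
    {"turn":-0.149},
    {"turn":-0.149},
    {"turn":-0.149},
    {"turn":-0.149},
  ],
  newtons=30,
)

```text
invalid input
```

Run:
```python
from h import *
from scipy.spatial.transform import Rotation as Ro
s=get_state();print(s["qpos"].round(3),s["eef_pos"],s["grip_width"],s["contact_force"]);print(Ro.from_rotvec(s["tcp_rot"]).as_matrix().round(3))
```

```text
[-1.133  0.313 -0.047  1.21  -0.     1.571] [ 254.35596444 -543.3998194   231.30238708] 85.64799791414868 [ 0.71652365  0.17316749 -0.29881752]
[[-0.     0.424 -0.906]
 [ 0.    -0.906 -0.424]
 [-1.    -0.     0.   ]]
```

Call:
play_rows(
  targets=[
    {"grip":0.5,"dx":0,"dy":0,"dz":0,"turn":-0.1},
    {"grip":0.5,"dx":0,"dy":0,"dz":0,"turn":-0.14},
    {"grip":0.5,"dx":0,"dy":0,"dz":0,"turn":-0.14},
    {"grip":0.5,"dx":0,"dy":0,"dz":0,"turn":-0.14},
    {"grip":0.5,"dx":0,"dy":0,"dz":0,"turn":-0.14},
    {"grip":0.5,"dx":0,"dy":0,"dz":0,"turn":-0.14},
  ],
  newtons=30,
)

```text
clock: 1.95
eef_pos: [254.4, -543.4, 231.3]
tcp_rot: [1.446, 1.036, -1.446]
contact_force: [-0.3, 0.2, -0.8]
grip_width: 42.8
```

Run:
```python
from h import *
from scipy.spatial.transform import Rotation as Ro
s=get_state();print(s["qpos"].round(3),s["eef_pos"],s["grip_width"],s["contact_force"]);print(Ro.from_rotvec(s["tcp_rot"]).as_matrix().round(3))
```

```text
[-1.133  0.313 -0.047  1.21  -0.     0.765] [ 254.36696903 -543.43062998  231.31569232] 42.82439707638662 [-0.25301126  0.23336777 -0.77995785]
[[ 0.     0.947 -0.321]
 [-0.    -0.321 -0.947]
 [-1.     0.     0.   ]]
```

Call:
play_rows(
  targets=[
    {"grip":0.5,"dx":0,"dy":0,"dz":0,"turn":-0.14},
    {"grip":0.5,"dx":0,"dy":0,"dz":0,"turn":-0.14},
    {"grip":0.5,"dx":0,"dy":0,"dz":0,"turn":-0.14},
    {"grip":0.5,"dx":0,"dy":0,"dz":0,"turn":-0.14},
    {"grip":0.5,"dx":0,"dy":0,"dz":0,"turn":-0.14},
    {"grip":0.5,"dx":0,"dy":0,"dz":0,"turn":-0.14},
    {"grip":0.5,"dx":0,"dy":0,"dz":0,"turn":-0.14},
    {"grip":0.5,"dx":0,"dy":0,"dz":0,"turn":-0.14},
  ],
)

```text
clock: 2.75
eef_pos: [254.4, -543.4, 231.3]
tcp_rot: [0.608, 1.484, -0.608]
contact_force: [0.2, 0.2, 0.5]
grip_width: 43.0
```

Call:
play_rows(
  targets=[
    {"grip":0.5,"dx":0,"dy":0,"dz":0,"turn":-0.14},
    {"grip":0.5,"dx":0,"dy":0,"dz":0,"turn":-0.14},
    {"grip":0.5,"dx":0,"dy":0,"dz":0,"turn":-0.14},
    {"grip":0.5,"dx":0,"dy":0,"dz":0,"turn":-0.093},
    {"grip":0.5,"dx":0,"dy":0.03,"dz":0.006,"turn":0},
    {"grip":0.5,"dx":0,"dy":0.03,"dz":0.006,"turn":0},
    {"grip":0.5,"dx":0,"dy":0.03,"dz":0.006,"turn":0},
    {"grip":0.5,"dx":0,"dy":0.03,"dz":0.006,"turn":0},
  ],
)

```text
clock: 3.55
eef_pos: [309.9, -433.2, 231.3]
tcp_rot: [0.213, 1.56, -0.213]
contact_force: [0.6, -0.9, 0.7]
grip_width: 42.7
```

Call:
play_rows(
  targets=[
    {"grip":0.5,"dx":0,"dy":0.032,"dz":0.007,"turn":0},
    {"grip":0.5,"dx":0,"dy":0.032,"dz":0.007,"turn":0},
    {"grip":0.5,"dx":0,"dy":0.032,"dz":0.007,"turn":0},
    {"grip":0.5,"dx":0,"dy":0.032,"dz":0.007,"turn":0},
    {"grip":0.5,"dx":0,"dy":0.032,"dz":0.007,"turn":0},
    {"grip":0.5,"dx":0,"dy":0.032,"dz":0.007,"turn":0},
    {"grip":0.5,"dx":0,"dy":0.032,"dz":0.007,"turn":0},
    {"grip":0.5,"dx":0,"dy":0.031,"dz":0.008,"turn":0},
  ],
)

```text
clock: 4.35
eef_pos: [433.2, -202.5, 231.5]
tcp_rot: [0.212, 1.56, -0.213]
contact_force: [-0.3, -0.2, 0.7]
grip_width: 42.6
```

```bash
cat > st.py <<'E'
from h import *
from scipy.spatial.transform import Rotation as Ro
s=get_state();M=Ro.from_rotvec(s["tcp_rot"]).as_matrix()
y=-0.265;xh=np.array([np.cos(y),np.sin(y)]);yh=np.array([-xh[1],xh[0]]);c=np.array([458.4,-189.5])
p=s["eef_pos"];d=p[:2]-c
print("clock",round(s["clock"],2),"q",s["qpos"].round(3),"tcp",p.round(1),"w",s["grip_width"].round(1),"jaw ang",np.arctan2(M[1,1],M[0,1]).round(4))
a=np.arctan2(d@yh,-(d@xh));F=s["contact_force"];F2=F[:2]
er=d/np.linalg.norm(d)
print("box offset from dial x,y",(d@xh).round(1),(d@yh).round(1),"r",np.linalg.norm(d).round(1),"mark",(a/0.62832%10).round(2),"F box",(F2@xh).round(1),(F2@yh).round(1),F[2].round(1),"Frad",(F2@er).round(1),"Fcw",(F2@np.array([er[1],-er[0]])).round(1))
E
python3 st.py
```

```text
Traceback (most recent call last):
  File "st.py", line 6, in <module>
    print("clock",round(s["clock"],2),"q",s["qpos"].round(3),"tcp",p.round(1),"w",s["grip_width"].round(1),"jaw ang",np.arctan2(M[1,1],M[0,1]).round(4))
                                                                                  ^^^^^^^^^^^^^^^^^^^^^
AttributeError: 'float' object has no attribute 'round'
```

Call:
play_rows(
  targets=[
    {"grip":0.5,"dx":0.03,"dy":-0.001,"dz":-0.0018,"turn":0},
    {"grip":0.5,"dx":0.03,"dy":0,"dz":0,"turn":0},
    {"grip":0.5,"dx":0.03,"dy":0,"dz":0,"turn":0},
    {"grip":0.5,"dx":0.02,"dy":0,"dz":0,"turn":0},
    {"grip":0.5,"dx":0.015,"dy":0,"dz":0,"turn":0},
    {"grip":0.5,"dx":0,"dy":0,"dz":0,"turn":0},
  ],
)

```text
clock: 4.95
eef_pos: [429.1, -203.4, 104.4]
tcp_rot: [0.214, 1.564, -0.212]
contact_force: [0.5, 0.5, 0.3]
grip_width: 42.8
```

```bash
sed -i 's/s\["grip_width"\].round(1)/round(s["grip_width"],1)/' st.py; python3 st.py
python3 - <<'E'
from h import *
f=vision.grab_frame("side")
u=proj(f,[458,-190,110])[0].astype(int);print(u)
c=f["image"][u[1]-60:u[1]+50,u[0]-75:u[0]+75,::-1];cv2.imwrite("pics/s2.png",cv2.resize(c,None,fx=4.5,fy=4.5,interpolation=cv2.INTER_CUBIC))
E
```

```text
clock 4.95 q [-0.443  0.178 -0.529  0.868 -0.    -0.172] tcp [ 429.1 -203.4  104.4] w 42.8 jaw ang 1.3001
box offset from dial x,y -24.6 -21.1 r 32.4 mark 8.87 F box 0.4 0.7 0.3 Frad -0.7 Fcw 0.3
[334 192]
```

View pics/s2.png

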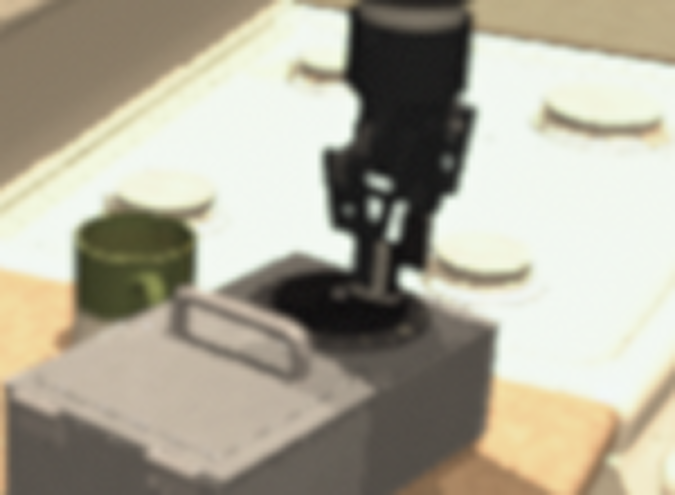

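Call:
play_rows(
  targets=[
    {"grip":1.0,"dx":0,"dy":0,"dz":0.0017,"turn":0},
    {"grip":1.0,"dx":0,"dy":0,"dz":0,"turn":0},
    {"grip":1.0,"dx":0,"dy":0,"dz":0,"turn":0},
    {"grip":1.0,"dx":0,"dy":0,"dz":0,"turn":0},
    {"grip":1.0,"dx":0,"dy":0,"dz":0,"turn":0},
    {"grip":1.0,"dx":0,"dy":0,"dz":0,"turn":0},
  ],
  newtons=30,
)

```text
clock: 5.6
eef_pos: [433.7, -205.0, 107.5]
tcp_rot: [0.212, 1.557, -0.213]
contact_force: [0.3, 0.7, 6.6]
grip_width: 12.8
```

```bash
python3 st.py
```

```text
clock 5.6 q [-0.442  0.178 -0.521  0.869  0.001 -0.171] tcp [ 433.7 -205.   107.5] w 12.8 jaw ang 1.3001
box offset from dial x,y -19.8 -21.5 r 29.2 mark 8.69 F box 0.1 0.7 6.6 Frad -0.6 Fcw 0.4
```

Call:
play_rows(
  targets=[
    {"grip":0.7,"dx":-0.002,"dy":0,"dz":0,"turn":0},
    {"grip":0.7,"dx":-0.004,"dy":0,"dz":0,"turn":0},
    {"grip":0.7,"dx":0,"dy":0,"dz":0,"turn":0},
    {"grip":1.0,"dx":0,"dy":0,"dz":0,"turn":0},
    {"grip":1.0,"dx":0,"dy":0,"dz":0,"turn":0},
    {"grip":1.0,"dx":0,"dy":0,"dz":0,"turn":0},
    {"grip":1.0,"dx":0,"dy":0,"dz":0,"turn":0},
  ],
  newtons=30,
)

```text
clock: 6.3
eef_pos: [432.3, -204.6, 112.4]
tcp_rot: [0.213, 1.56, -0.213]
contact_force: [-0.9, 0.6, 3.8]
grip_width: 12.5
```

```bash
python3 st.py
```

```text
clock 6.3 q [-0.442  0.173 -0.515  0.883 -0.    -0.171] tcp [ 432.3 -204.6  112.4] w 12.5 jaw ang 1.3
box offset from dial x,y -21.2 -21.4 r 30.2 mark 8.74 F box -1.0 0.3 3.8 Frad 0.4 Fcw 0.9
```

Call:
play_rows(
  targets=[
    {"grip":1,"dx":0,"dy":0.00973,"dz":-0.00651,"turn":0},
    {"grip":1,"dx":0,"dy":0.01148,"dz":-0.00228,"turn":0},
    {"grip":1,"dx":0,"dy":0.01148,"dz":0.00228,"turn":0},
    {"grip":1,"dx":0,"dy":0.00973,"dz":0.00651,"turn":0},
  ],
)

```text
clock: 6.7
eef_pos: [442.9, -163.0, 112.3]
tcp_rot: [0.212, 1.562, -0.213]
contact_force: [-1.9, -3.2, 3.3]
grip_width: 12.7
```

```bash
python3 st.py
```

```text
clock 6.7 q [-0.352  0.162 -0.528  0.882 -0.001 -0.081] tcp [ 442.9 -163.   112.3] w 12.7 jaw ang 1.2999
box offset from dial x,y -21.9 21.5 r 30.7 mark 1.23 F box -1.0 -3.6 3.3 Frad -1.8 Fcw -3.3
```

Call:
play_rows(
  targets=[
    {"grip":1,"dx":0,"dy":0.00651,"dz":0.00973,"turn":0},
    {"grip":1,"dx":0,"dy":0.00228,"dz":0.01148,"turn":0},
    {"grip":1,"dx":0,"dy":-0.00228,"dz":0.01148,"turn":0},
    {"grip":1,"dx":0,"dy":-0.00651,"dz":0.00973,"turn":0},
  ],
)

```text
clock: 7.1
eef_pos: [484.5, -174.3, 112.2]
tcp_rot: [0.212, 1.562, -0.211]
contact_force: [-9.0, -0.7, 8.7]
grip_width: 13.0
```

```bash
python3 st.py
```

```text
clock 7.1 q [-0.346  0.239 -0.431  0.903  0.    -0.076] tcp [ 484.5 -174.3  112.2] w 13.0 jaw ang 1.3013
box offset from dial x,y 21.2 21.5 r 30.2 mark 3.74 F box -8.5 -3.0 8.7 Frad -8.1 Fcw -3.9
```

Call:
play_rows(
  targets=[
    {"grip":1,"dx":0,"dy":-0.00973,"dz":0.00651,"turn":0},
    {"grip":1,"dx":0,"dy":-0.01148,"dz":0.00228,"turn":0},
    {"grip":1,"dx":0,"dy":-0.01148,"dz":-0.00228,"turn":0},
    {"grip":1,"dx":0,"dy":-0.00973,"dz":-0.00651,"turn":0},
  ],
)

```text
clock: 7.5
eef_pos: [474.6, -214.4, 112.3]
tcp_rot: [0.215, 1.559, -0.208]
contact_force: [0.5, 7.7, 3.6]
grip_width: 13.2
```

```bash
python3 st.py
```

```text
clock 7.5 q [-0.428  0.247 -0.42   0.904  0.005 -0.158] tcp [ 474.6 -214.4  112.3] w 13.2 jaw ang 1.3012
box offset from dial x,y 22.2 -19.8 r 29.7 mark 6.16 F box -1.6 7.5 3.6 Frad -6.2 Fcw -4.6
```

Call:
play_rows(
  targets=[
    {"grip":1,"dx":0,"dy":-0.00651,"dz":-0.00973,"turn":0},
    {"grip":1,"dx":0,"dy":-0.00228,"dz":-0.01148,"turn":0},
    {"grip":1,"dx":0,"dy":0.00228,"dz":-0.01148,"turn":0},
    {"grip":1,"dx":0,"dy":0.00651,"dz":-0.00973,"turn":0},
  ],
)

```text
clock: 7.9
eef_pos: [433.1, -205.9, 112.5]
tcp_rot: [0.211, 1.558, -0.215]
contact_force: [3.7, -2.9, -1.6]
grip_width: 12.6
```

```bash
python3 st.py
```

```text
clock 7.9 q [-0.442  0.172 -0.515  0.88  -0.002 -0.171] tcp [ 433.1 -205.9  112.5] w 12.6 jaw ang 1.2992
box offset from dial x,y -20.1 -22.5 r 30.2 mark 8.66 F box 4.3 -1.8 -1.6 Frad -1.6 Fcw -4.4
```

Call:
play_rows(
  targets=[
    {"grip":1,"dx":0,"dy":0.00973,"dz":-0.00651,"turn":0},
    {"grip":1,"dx":0,"dy":0.01148,"dz":-0.00228,"turn":0},
    {"grip":1,"dx":0,"dy":0.01148,"dz":0.00228,"turn":0},
    {"grip":1,"dx":0,"dy":0.00973,"dz":0.00651,"turn":0},
    {"grip":1,"dx":0,"dy":0.00651,"dz":0.00973,"turn":0},
    {"grip":1,"dx":0,"dy":0.00228,"dz":0.01148,"turn":0},
    {"grip":1,"dx":0,"dy":-0.00228,"dz":0.01148,"turn":0},
    {"grip":1,"dx":0,"dy":-0.00651,"dz":0.00973,"turn":0},
  ],
)

```text
clock: 8.7
eef_pos: [483.9, -173.6, 112.2]
tcp_rot: [0.213, 1.563, -0.21]
contact_force: [-4.7, 2.7, 8.0]
grip_width: 12.5
```

Call:
play_rows(
  targets=[
    {"grip":1,"dx":0,"dy":-0.00973,"dz":0.00651,"turn":0},
    {"grip":1,"dx":0,"dy":-0.01148,"dz":0.00228,"turn":0},
    {"grip":1,"dx":0,"dy":-0.01148,"dz":-0.00228,"turn":0},
    {"grip":1,"dx":0,"dy":-0.00973,"dz":-0.00651,"turn":0},
    {"grip":1,"dx":0,"dy":-0.00651,"dz":-0.00973,"turn":0},
    {"grip":1,"dx":0,"dy":-0.00228,"dz":-0.01148,"turn":0},
    {"grip":1,"dx":0,"dy":0.00228,"dz":-0.01148,"turn":0},
    {"grip":1,"dx":0,"dy":0.00651,"dz":-0.00973,"turn":0},
  ],
)

```text
clock: 9.5
eef_pos: [433.0, -205.9, 112.5]
tcp_rot: [0.211, 1.558, -0.215]
contact_force: [5.2, -3.2, -1.5]
grip_width: 12.6
```

Call:
play_rows(
  targets=[
    {"grip":1,"dx":0,"dy":0.00973,"dz":-0.00651,"turn":0},
    {"grip":1,"dx":0,"dy":0.01148,"dz":-0.00228,"turn":0},
    {"grip":1,"dx":0,"dy":0.01148,"dz":0.00228,"turn":0},
    {"grip":1,"dx":0,"dy":0.00973,"dz":0.00651,"turn":0},
    {"grip":1,"dx":0,"dy":0.00651,"dz":0.00973,"turn":0},
    {"grip":1,"dx":0,"dy":0.0008,"dz":0.0022,"turn":0},
    {"grip":1,"dx":0,"dy":0,"dz":0,"turn":0},
  ],
)

```text
clock: 10.2
eef_pos: [456.6, -159.2, 112.3]
tcp_rot: [0.212, 1.562, -0.212]
contact_force: [-2.0, 1.9, 6.5]
grip_width: 12.9
```

```bash
python3 st.py;  python3 - <<'E'
from h import *
f=vision.grab_frame("top");p=proj(f,[458.4,-189.5,97])[0].astype(int)
cv2.imwrite("pics/o3.png",ortho(f,97,380,530,-265,-115,4.0))
E
```

```text
clock 10.2 q [-0.335  0.183 -0.502  0.887  0.    -0.065] tcp [ 456.6 -159.2  112.3] w 12.9 jaw ang 1.3008
box offset from dial x,y -9.7 28.8 r 30.4 mark 1.98 F box -2.4 1.4 6.5 Frad 2.1 Fcw -1.9
```

View pics/o3.png

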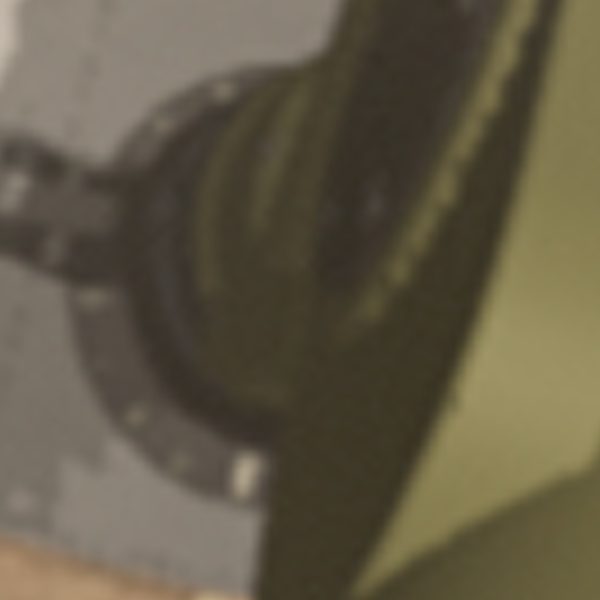

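Call:
play_rows(
  targets=[
    {"grip":1,"dx":0,"dy":-0.0008,"dz":-0.0022,"turn":0},
    {"grip":1,"dx":0,"dy":-0.00651,"dz":-0.00973,"turn":0},
    {"grip":1,"dx":0,"dy":-0.00973,"dz":-0.00651,"turn":0},
    {"grip":1,"dx":0,"dy":-0.01148,"dz":-0.00228,"turn":0},
    {"grip":1,"dx":0,"dy":-0.01148,"dz":0.00228,"turn":0},
    {"grip":1,"dx":0,"dy":-0.00973,"dz":0.00651,"turn":0},
    {"grip":1,"dx":0,"dy":-0.00651,"dz":0.00973,"turn":0},
    {"grip":1,"dx":0,"dy":-0.00228,"dz":0.01148,"turn":0},
  ],
)

```text
clock: 11.05
eef_pos: [450.8, -218.7, 112.2]
tcp_rot: [0.215, 1.561, -0.211]
contact_force: [-0.5, 11.3, 8.1]
grip_width: 12.6
```

Call:
play_rows(
  targets=[
    {"grip":1,"dx":0,"dy":0.00228,"dz":0.01148,"turn":0},
    {"grip":1,"dx":0,"dy":0.00651,"dz":0.00973,"turn":0},
    {"grip":1,"dx":0,"dy":0.00973,"dz":0.00651,"turn":0},
    {"grip":1,"dx":0,"dy":0.01148,"dz":0.00228,"turn":0},
    {"grip":1,"dx":0,"dy":0.01148,"dz":-0.00228,"turn":0},
    {"grip":1,"dx":0,"dy":0.00973,"dz":-0.00651,"turn":0},
    {"grip":1,"dx":0,"dy":0.00651,"dz":-0.00973,"turn":0},
    {"grip":1,"dx":0,"dy":0.00228,"dz":-0.01148,"turn":0},
  ],
)

```text
clock: 11.85
eef_pos: [468.0, -160.8, 112.5]
tcp_rot: [0.212, 1.558, -0.212]
contact_force: [4.1, -1.6, 0.6]
grip_width: 12.3
```

Call:
play_rows(
  targets=[
    {"grip":1,"dx":0,"dy":-0.00228,"dz":-0.01148,"turn":0},
    {"grip":1,"dx":0,"dy":-0.00651,"dz":-0.00973,"turn":0},
    {"grip":1,"dx":0,"dy":-0.00973,"dz":-0.00651,"turn":0},
    {"grip":1,"dx":0,"dy":-0.01148,"dz":-0.00228,"turn":0},
    {"grip":1,"dx":0,"dy":-0.01148,"dz":0.00228,"turn":0},
    {"grip":1,"dx":0,"dy":-0.00973,"dz":0.00651,"turn":0},
    {"grip":1,"dx":0,"dy":-0.00651,"dz":0.00973,"turn":0},
    {"grip":1,"dx":0,"dy":-0.00228,"dz":0.01148,"turn":0},
  ],
)

```text
clock: 12.65
eef_pos: [449.6, -218.4, 112.2]
tcp_rot: [0.216, 1.562, -0.211]
contact_force: [-0.6, 11.1, 9.5]
grip_width: 12.6
```

```bash
python3 st.py
```

```text
clock 12.65 q [-0.454  0.213 -0.465  0.896  0.003 -0.182] tcp [ 449.6 -218.4  112.2] w 12.6 jaw ang 1.2992
box offset from dial x,y -0.9 -30.2 r 30.2 mark 7.55 F box -3.5 10.5 9.5 Frad -10.4 Fcw 3.8
```

Call:
play_rows(
  targets=[
    {"grip":1,"dx":0,"dy":0.00228,"dz":0.01148,"turn":0},
    {"grip":1,"dx":0,"dy":0.00651,"dz":0.00973,"turn":0},
    {"grip":1,"dx":0,"dy":0.00358,"dz":0.00306,"turn":0},
    {"grip":1,"dx":0,"dy":0,"dz":0,"turn":0},
  ],
)

```text
clock: 13.05
eef_pos: [475.8, -213.6, 112.2]
tcp_rot: [0.213, 1.564, -0.213]
contact_force: [-3.6, 3.5, 9.2]
grip_width: 12.6
```

```bash
python3 st.py
```

```text
clock 13.05 q [-0.421  0.251 -0.415  0.908 -0.001 -0.15 ] tcp [ 475.8 -213.6  112.2] w 12.6 jaw ang 1.2998
box offset from dial x,y 23.1 -18.6 r 29.7 mark 6.08 F box -4.4 2.5 9.2 Frad -5.0 Fcw 0.9
```

Call:
play_rows(
  targets=[
    {"grip":1,"dx":0,"dy":-0.0026,"dz":-0.0031,"turn":0},
    {"grip":1,"dx":0,"dy":-0.0065,"dz":-0.0097,"turn":0},
    {"grip":1,"dx":0,"dy":-0.0023,"dz":-0.0115,"turn":0},
    {"grip":1,"dx":0,"dy":0.0002,"dz":-0.0039,"turn":0},
    {"grip":1,"dx":0,"dy":0.0008,"dz":-0.0039,"turn":0},
    {"grip":1,"dx":0,"dy":0,"dz":0,"turn":0},
  ],
)

```text
clock: 13.65
eef_pos: [443.3, -215.4, 112.4]
tcp_rot: [0.212, 1.56, -0.214]
contact_force: [2.0, 1.4, 3.4]
grip_width: 12.8
```

```bash
python3 st.py
python3 - <<'E'
import numpy as np
a=np.radians(285)
for k in range(22):
    b=a+2/30; print(k,"to",np.degrees(b).round(1),"n",(b/.62832).round(2),"per row(x4) dz",((-30*np.cos(b)+30*np.cos(a))/4).round(2),"dy",((30*np.sin(b)-30*np.sin(a))/4).round(2)); a=b
E
```

```text
clock 13.65 q [-0.452  0.198 -0.484  0.889 -0.001 -0.18 ] tcp [ 443.3 -215.4  112.4] w 12.8 jaw ang 1.2996
box offset from dial x,y -7.8 -28.9 r 29.9 mark 7.92 F box 1.5 1.9 3.4 Frad -2.2 Fcw -1.0
0 to 288.8 n 8.02 per row(x4) dz -0.48 dy 0.15
1 to 292.6 n 8.13 per row(x4) dz -0.47 dy 0.18
2 to 296.5 n 8.23 per row(x4) dz -0.45 dy 0.21
3 to 300.3 n 8.34 per row(x4) dz -0.44 dy 0.24
4 to 304.1 n 8.45 per row(x4) dz -0.42 dy 0.27
5 to 307.9 n 8.55 per row(x4) dz -0.4 dy 0.29
6 to 311.7 n 8.66 per row(x4) dz -0.38 dy 0.32
7 to 315.6 n 8.77 per row(x4) dz -0.36 dy 0.35
8 to 319.4 n 8.87 per row(x4) dz -0.34 dy 0.37
9 to 323.2 n 8.98 per row(x4) dz -0.31 dy 0.39
10 to 327.0 n 9.08 per row(x4) dz -0.29 dy 0.41
11 to 330.8 n 9.19 per row(x4) dz -0.26 dy 0.43
12 to 334.7 n 9.3 per row(x4) dz -0.23 dy 0.44
13 to 338.5 n 9.4 per row(x4) dz -0.2 dy 0.46
14 to 342.3 n 9.51 per row(x4) dz -0.17 dy 0.47
15 to 346.1 n 9.61 per row(x4) dz -0.14 dy 0.48
16 to 349.9 n 9.72 per row(x4) dz -0.1 dy 0.49
17 to 353.8 n 9.83 per row(x4) dz -0.07 dy 0.49
18 to 357.6 n 9.93 per row(x4) dz -0.04 dy 0.5
19 to 361.4 n 10.04 per row(x4) dz -0.0 dy 0.5
20 to 365.2 n 10.14 per row(x4) dz 0.03 dy 0.5
21 to 369.0 n 10.25 per row(x4) dz 0.06 dy 0.5
```

Call:
play_rows(
  targets=[
    {"grip":1,"dx":0,"dy":0.0006,"dz":-0.0019,"turn":0},
    {"grip":1,"dx":0,"dy":0.0007,"dz":-0.0019,"turn":0},
    {"grip":1,"dx":0,"dy":0.0004,"dz":-0.0009,"turn":0},
    {"grip":1,"dx":0,"dy":0.0004,"dz":-0.0009,"turn":0},
  ],
)

```text
clock: 14.05
eef_pos: [438.5, -211.9, 112.4]
tcp_rot: [0.212, 1.56, -0.214]
contact_force: [1.6, -3.9, 3.6]
grip_width: 12.1
```

```bash
python3 st.py
```

```text
clock 14.05 q [-0.449  0.188 -0.496  0.887 -0.001 -0.178] tcp [ 438.5 -211.9  112.4] w 12.1 jaw ang 1.2998
box offset from dial x,y -13.4 -26.8 r 30.0 mark 8.24 F box 2.6 -3.3 3.6 Frad 1.8 Fcw -3.8
```

Now step on, 2 mm per call, watching force and position.

Call:
play_rows(
  targets=[
    {"grip":1,"dx":0,"dy":0.00024,"dz":-0.00044,"turn":0},
    {"grip":1,"dx":0,"dy":0.00024,"dz":-0.00044,"turn":0},
    {"grip":1,"dx":0,"dy":0.00024,"dz":-0.00044,"turn":0},
    {"grip":1,"dx":0,"dy":0.00024,"dz":-0.00044,"turn":0},
  ],
)

```text
clock: 14.45
eef_pos: [436.9, -210.3, 112.4]
tcp_rot: [0.212, 1.561, -0.214]
contact_force: [0.7, -4.2, 4.8]
grip_width: 12.3
```

```bash
python3 st.py
```

```text
clock 14.45 q [-0.448  0.184 -0.501  0.886 -0.001 -0.177] tcp [ 436.9 -210.3  112.4] w 12.3 jaw ang 1.2997
box offset from dial x,y -15.3 -25.7 r 29.9 mark 8.35 F box 1.8 -3.9 4.8 Frad 2.4 Fcw -3.5
```

Call:
play_rows(
  targets=[
    {"grip":1,"dx":0,"dy":0.00027,"dz":-0.00042,"turn":0},
    {"grip":1,"dx":0,"dy":0.00027,"dz":-0.00042,"turn":0},
    {"grip":1,"dx":0,"dy":0.00027,"dz":-0.00042,"turn":0},
    {"grip":1,"dx":0,"dy":0.00027,"dz":-0.00042,"turn":0},
  ],
)

```text
clock: 14.85
eef_pos: [435.4, -208.8, 112.4]
tcp_rot: [0.212, 1.561, -0.214]
contact_force: [-0.5, -5.3, 6.1]
grip_width: 12.5
```

```bash
python3 st.py
```

```text
clock 14.85 q [-0.446  0.181 -0.505  0.885 -0.001 -0.175] tcp [ 435.4 -208.8  112.4] w 12.5 jaw ang 1.2997
box offset from dial x,y -17.1 -24.6 r 30.0 mark 8.47 F box 0.9 -5.2 6.1 Frad 3.8 Fcw -3.7
```

Call:
play_rows(
  targets=[
    {"grip":1,"dx":0,"dy":0.00029,"dz":-0.0004,"turn":0},
    {"grip":1,"dx":0,"dy":0.00029,"dz":-0.0004,"turn":0},
    {"grip":1,"dx":0,"dy":0.00029,"dz":-0.0004,"turn":0},
    {"grip":1,"dx":0,"dy":0.00029,"dz":-0.0004,"turn":0},
  ],
)

```text
clock: 15.25
eef_pos: [434.1, -207.1, 112.3]
tcp_rot: [0.212, 1.561, -0.213]
contact_force: [-1.0, -4.4, 5.6]
grip_width: 12.9
```

```bash
python3 st.py
```

```text
clock 15.25 q [-0.444  0.178 -0.509  0.885 -0.001 -0.173] tcp [ 434.1 -207.1  112.3] w 12.9 jaw ang 1.2998
box offset from dial x,y -18.9 -23.4 r 30.0 mark 8.58 F box 0.2 -4.5 5.6 Frad 3.3 Fcw -3.0
```

Call:
play_rows(
  targets=[
    {"grip":1,"dx":0,"dy":0.00032,"dz":-0.00038,"turn":0},
    {"grip":1,"dx":0,"dy":0.00032,"dz":-0.00038,"turn":0},
    {"grip":1,"dx":0,"dy":0.00032,"dz":-0.00038,"turn":0},
    {"grip":1,"dx":0,"dy":0.00032,"dz":-0.00038,"turn":0},
  ],
)

```text
clock: 15.65
eef_pos: [432.6, -205.0, 112.3]
tcp_rot: [0.213, 1.562, -0.213]
contact_force: [-0.7, -3.6, 6.7]
grip_width: 12.7
```

```bash
python3 st.py
```

```text
clock 15.65 q [-0.442  0.175 -0.513  0.885 -0.    -0.171] tcp [ 432.6 -205.   112.3] w 12.7 jaw ang 1.2999
box offset from dial x,y -20.8 -21.7 r 30.1 mark 8.71 F box 0.3 -3.6 6.7 Frad 2.4 Fcw -2.7
```

Call:
play_rows(
  targets=[
    {"grip":1,"dx":0,"dy":0.00035,"dz":-0.00036,"turn":0},
    {"grip":1,"dx":0,"dy":0.00035,"dz":-0.00036,"turn":0},
    {"grip":1,"dx":0,"dy":0.00035,"dz":-0.00036,"turn":0},
    {"grip":1,"dx":0,"dy":0.00035,"dz":-0.00036,"turn":0},
  ],
)

```text
clock: 16.05
eef_pos: [431.8, -203.6, 112.3]
tcp_rot: [0.212, 1.561, -0.213]
contact_force: [0.2, -5.0, 5.7]
grip_width: 12.5
```

```bash
python3 st.py
```

```text
clock 16.05 q [-0.44   0.172 -0.516  0.884 -0.001 -0.169] tcp [ 431.8 -203.6  112.3] w 12.5 jaw ang 1.2998
box offset from dial x,y -22.0 -20.6 r 30.1 mark 8.8 F box 1.5 -4.8 5.7 Frad 2.2 Fcw -4.5
```

Call:
play_rows(
  targets=[
    {"grip":1,"dx":0,"dy":0.00037,"dz":-0.00034,"turn":0},
    {"grip":1,"dx":0,"dy":0.00037,"dz":-0.00034,"turn":0},
    {"grip":1,"dx":0,"dy":0.00037,"dz":-0.00034,"turn":0},
    {"grip":1,"dx":0,"dy":0.00037,"dz":-0.00034,"turn":0},
  ],
)

```text
clock: 16.45
eef_pos: [431.6, -203.2, 112.5]
tcp_rot: [0.21, 1.56, -0.216]
contact_force: [1.7, -9.0, 2.1]
grip_width: 12.7
```

```bash
python3 st.py
```

```text
clock 16.45 q [-0.438  0.169 -0.519  0.881 -0.003 -0.166] tcp [ 431.6 -203.2  112.5] w 12.7 jaw ang 1.2994
box offset from dial x,y -22.2 -20.3 r 30.1 mark 8.82 F box 4.0 -8.2 2.1 Frad 2.6 Fcw -8.8
```

Call:
play_rows(
  targets=[
    {"grip":1,"dx":0,"dy":0.0003,"dz":-0.0003,"turn":0},
    {"grip":1,"dx":0,"dy":0.0003,"dz":-0.0003,"turn":0},
  ],
)

```text
clock: 16.65
eef_pos: [431.6, -203.1, 112.5]
tcp_rot: [0.21, 1.559, -0.217]
contact_force: [1.7, -12.1, -0.2]
grip_width: 12.3
```

```bash
python3 st.py
```

```text
clock 16.65 q [-0.437  0.168 -0.52   0.88  -0.004 -0.165] tcp [ 431.6 -203.1  112.5] w 12.3 jaw ang 1.2992
box offset from dial x,y -22.3 -20.1 r 30.1 mark 8.83 F box 4.8 -11.3 -0.2 Frad 4.0 Fcw -11.6
```

Call:
play_rows(
  targets=[
    {"grip":1,"dx":0,"dy":-0.0018,"dz":0.0016,"turn":0},
    {"grip":0.5,"dx":0,"dy":0,"dz":0,"turn":0},
    {"grip":0.5,"dx":0,"dy":0,"dz":0,"turn":0},
    {"grip":0.5,"dx":0,"dy":0,"dz":0,"turn":0},
    {"grip":0.5,"dx":-0.01,"dy":0,"dz":0,"turn":0},
    {"grip":0.5,"dx":-0.025,"dy":0,"dz":0,"turn":0},
    {"grip":0.5,"dx":-0.03,"dy":0,"dz":0,"turn":0},
    {"grip":0.5,"dx":0,"dy":0,"dz":0,"turn":0},
  ],
)

```text
clock: 17.45
eef_pos: [434.5, -203.9, 181.5]
tcp_rot: [0.211, 1.554, -0.213]
contact_force: [1.1, 0.3, 0.1]
grip_width: 42.9
```

```bash
python3 st.py
```

```text
clock 17.45 q [-0.439  0.112 -0.416  1.037  0.    -0.169] tcp [ 434.5 -203.9  181.5] w 42.9 jaw ang 1.3003
box offset from dial x,y -19.2 -20.2 r 27.9 mark 8.71 F box 1.0 0.6 0.1 Frad -1.1 Fcw -0.3
```

Call:
play_rows(
  targets=[
    {"grip":0.5,"dx":0,"dy":0.03,"dz":0.005,"turn":0},
    {"grip":0.5,"dx":0,"dy":0.03,"dz":0.005,"turn":0},
    {"grip":0.5,"dx":0,"dy":0.03,"dz":0.005,"turn":0},
    {"grip":0.5,"dx":0,"dy":0.0325,"dz":0.004,"turn":0},
    {"grip":0.5,"dx":0.02,"dy":0,"dz":0,"turn":0},
    {"grip":0.5,"dx":0,"dy":0,"dz":0,"turn":0},
  ],
)

```text
clock: 18.05
eef_pos: [481.7, -88.8, 155.3]
tcp_rot: [0.211, 1.564, -0.211]
contact_force: [-1.5, -0.7, 0.0]
grip_width: 42.8
```

```bash
python3 st.py
python3 - <<'E'
from h import *
f=vision.grab_frame("side")
u=proj(f,[480,-120,120])[0].astype(int)
c=f["image"][u[1]-60:u[1]+50,u[0]-75:u[0]+75,::-1];cv2.imwrite("pics/s3.png",cv2.resize(c,None,fx=4.5,fy=4.5,interpolation=cv2.INTER_CUBIC))
E
```

```text
clock 18.05 q [-0.182  0.158 -0.425  0.992  0.     0.086] tcp [481.7 -88.8 155.3] w 42.8 jaw ang 1.3021
box offset from dial x,y -3.9 103.3 r 103.3 mark 2.44 F box -1.3 -1.0 0.0 Frad -1.0 Fcw -1.3
```

View pics/s3.png

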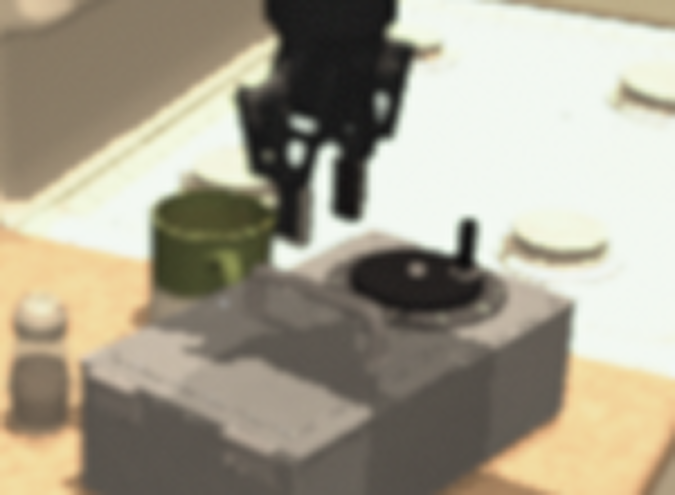

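Call:
play_rows(
  targets=[
    {"grip":0.5,"dx":0.025,"dy":0,"dz":0.003,"turn":0},
    {"grip":0.5,"dx":0.026,"dy":0,"dz":0,"turn":0},
    {"grip":0.5,"dx":0,"dy":0,"dz":0,"turn":0},
    {"grip":1,"dx":0,"dy":0,"dz":0,"turn":0},
    {"grip":1,"dx":0,"dy":0,"dz":0,"turn":0},
    {"grip":1,"dx":0,"dy":0,"dz":0,"turn":0},
    {"grip":1,"dx":0,"dy":0,"dz":0,"turn":0},
    {"grip":1,"dx":0,"dy":0,"dz":0,"turn":0},
  ],
)

```text
clock: 18.9
eef_pos: [487.2, -91.3, 107.9]
tcp_rot: [0.212, 1.558, -0.213]
contact_force: [-1.9, -0.9, 6.4]
grip_width: 9.6
```

```bash
python3 st.py
python3 - <<'E'
import numpy as np
a0=np.arctan2(34.5,116)
p=None
for d in range(0,81,4):
    a=a0+np.radians(d);q=np.array([-121*np.cos(a),121*np.sin(a)])
    if p is not None: print(d,"dy",(q-p)[0].round(1),"dx",-(q-p)[1].round(1))
    p=q
E
```

```text
clock 18.9 q [-0.185  0.206 -0.485  0.877 -0.     0.086] tcp [487.2 -91.3 107.9] w 9.6 jaw ang 1.2999
box offset from dial x,y 2.1 102.3 r 102.3 mark 2.53 F box -1.6 -1.4 6.4 Frad -1.4 Fcw -1.6
4 dy 2.7 dx -8.0
8 dy 3.2 dx -7.8
12 dy 3.8 dx -7.6
16 dy 4.3 dx -7.3
20 dy 4.8 dx -7.0
24 dy 5.3 dx -6.6
28 dy 5.7 dx -6.2
32 dy 6.1 dx -5.8
36 dy 6.5 dx -5.4
40 dy 6.9 dx -4.9
44 dy 7.2 dx -4.4
48 dy 7.5 dx -3.9
52 dy 7.7 dx -3.4
56 dy 8.0 dx -2.8
60 dy 8.1 dx -2.2
64 dy 8.3 dx -1.7
68 dy 8.4 dx -1.1
72 dy 8.4 dx -0.5
76 dy 8.4 dx 0.1
80 dy 8.4 dx 0.7
```

Call:
play_rows(
  targets=[
    {"grip":1,"dx":-0.0015,"dy":0.0005,"dz":0,"turn":0},
    {"grip":1,"dx":-0.0015,"dy":0.0005,"dz":0,"turn":0},
    {"grip":1,"dx":-0.001,"dy":0.0003,"dz":0,"turn":0},
  ],
)

```text
clock: 19.2
eef_pos: [487.3, -90.5, 110.6]
tcp_rot: [0.211, 1.559, -0.214]
contact_force: [3.5, -4.7, -4.1]
grip_width: 9.5
```

```bash
python3 st.py
```

```text
clock 19.2 q [-0.183  0.203 -0.481  0.885 -0.002  0.088] tcp [487.3 -90.5 110.6] w 9.5 jaw ang 1.2997
box offset from dial x,y 2.0 103.1 r 103.1 mark 2.53 F box 4.6 -3.6 -4.1 Frad -3.5 Fcw 4.7
```

Call:
play_rows(
  targets=[
    {"grip":1,"dx":-0.0015,"dy":0.0005,"dz":0,"turn":0},
    {"grip":1,"dx":-0.0015,"dy":0.0005,"dz":0,"turn":0},
  ],
)

```text
clock: 19.4
eef_pos: [487.5, -89.6, 113.5]
tcp_rot: [0.211, 1.559, -0.214]
contact_force: [3.2, -3.7, -5.7]
grip_width: 9.3
```

```bash
python3 st.py
```

```text
clock 19.4 q [-0.181  0.201 -0.477  0.892 -0.002  0.09 ] tcp [487.5 -89.6 113.5] w 9.3 jaw ang 1.2997
box offset from dial x,y 2.0 104.0 r 104.1 mark 2.53 F box 4.1 -2.7 -5.7 Frad -2.6 Fcw 4.1
```

Call:
play_rows(
  targets=[
    {"grip":1,"dx":-0.0078,"dy":0.0032,"dz":0,"turn":0},
    {"grip":1,"dx":-0.0076,"dy":0.0038,"dz":0,"turn":0},
    {"grip":1,"dx":-0.0073,"dy":0.0043,"dz":0,"turn":0},
    {"grip":1,"dx":-0.007,"dy":0.0048,"dz":0,"turn":0},
  ],
)

```text
clock: 19.8
eef_pos: [491.4, -75.5, 143.6]
tcp_rot: [0.209, 1.559, -0.218]
contact_force: [0.8, -9.8, -0.7]
grip_width: 9.2
```

```bash
python3 st.py
```

```text
clock 19.8 q [-0.149  0.176 -0.432  0.962 -0.005  0.123] tcp [491.4 -75.5 143.6] w 9.2 jaw ang 1.2989
box offset from dial x,y 2.0 118.7 r 118.7 mark 2.53 F box 3.4 -9.2 -0.7 Frad -9.2 Fcw 3.5
```

Call:
play_rows(
  targets=[
    {"grip":1,"dx":-0.0066,"dy":0.0053,"dz":0,"turn":0},
    {"grip":1,"dx":-0.0062,"dy":0.0057,"dz":0,"turn":0},
    {"grip":1,"dx":-0.0058,"dy":0.0061,"dz":0,"turn":0},
    {"grip":1,"dx":-0.0054,"dy":0.0065,"dz":0,"turn":0},
    {"grip":1,"dx":-0.0049,"dy":0.0069,"dz":0,"turn":0},
    {"grip":1,"dx":-0.0044,"dy":0.0072,"dz":0,"turn":0},
  ],
)

```text
clock: 20.4
eef_pos: [501.0, -41.4, 178.6]
tcp_rot: [0.206, 1.558, -0.223]
contact_force: [-4.5, -11.4, 11.5]
grip_width: 9.7
```

```bash
python3 st.py
```

```text
clock 20.4 q [-0.075  0.16  -0.367  1.043 -0.011  0.198] tcp [501.  -41.4 178.6] w 9.7 jaw ang 1.2976
box offset from dial x,y 2.3 154.1 r 154.1 mark 2.52 F box -1.4 -12.1 11.5 Frad -12.2 Fcw -1.2
```

Call:
play_rows(
  targets=[
    {"grip":1,"dx":-0.0055,"dy":0.0065,"dz":0,"turn":0},
    {"grip":1,"dx":-0.005,"dy":0.007,"dz":0,"turn":0},
    {"grip":1,"dx":-0.003,"dy":0.0078,"dz":0,"turn":0},
    {"grip":1,"dx":-0.0022,"dy":0.0081,"dz":0,"turn":0},
  ],
)

```text
clock: 20.8
eef_pos: [509.5, -10.5, 193.6]
tcp_rot: [0.21, 1.558, -0.217]
contact_force: [-2.0, -7.9, 6.2]
grip_width: 9.7
```

```bash
python3 st.py
```

```text
clock 20.8 q [-0.017  0.162 -0.328  1.079 -0.005  0.255] tcp [509.5 -10.5 193.6] w 9.7 jaw ang 1.2988
box offset from dial x,y 2.4 186.1 r 186.1 mark 2.52 F box 0.1 -8.1 6.2 Frad -8.1 Fcw 0.2
```

Call:
play_rows(
  targets=[
    {"grip":1,"dx":-0.0025,"dy":0.0083,"dz":0,"turn":0},
    {"grip":1,"dx":-0.0015,"dy":0.0084,"dz":0,"turn":0},
    {"grip":1,"dx":-0.0005,"dy":0.0084,"dz":0,"turn":0},
    {"grip":1,"dx":0,"dy":0.0084,"dz":0,"turn":0},
    {"grip":1,"dx":0,"dy":0,"dz":0,"turn":0},
  ],
)

```text
clock: 21.3
eef_pos: [518.7, 23.9, 197.3]
tcp_rot: [0.212, 1.559, -0.212]
contact_force: [1.3, -1.1, 4.2]
grip_width: 9.5
```

```bash
python3 st.py
python3 - <<'E'
from h import *
f=vision.grab_frame("side")
u=proj(f,[490,-60,160])[0].astype(int)
c=f["image"][u[1]-70:u[1]+60,u[0]-90:u[0]+90,::-1];cv2.imwrite("pics/s4.png",cv2.resize(c,None,fx=4.,fy=4.,interpolation=cv2.INTER_CUBIC))
E
```

```text
clock 21.3 q [ 4.600e-02  1.780e-01 -3.010e-01  1.091e+00 -1.000e-03  3.170e-01] tcp [518.7  23.9 197.3] w 9.5 jaw ang 1.3007
box offset from dial x,y 2.3 221.8 r 221.8 mark 2.52 F box 1.5 -0.8 4.2 Frad -0.8 Fcw 1.5
```

View pics/s4.png

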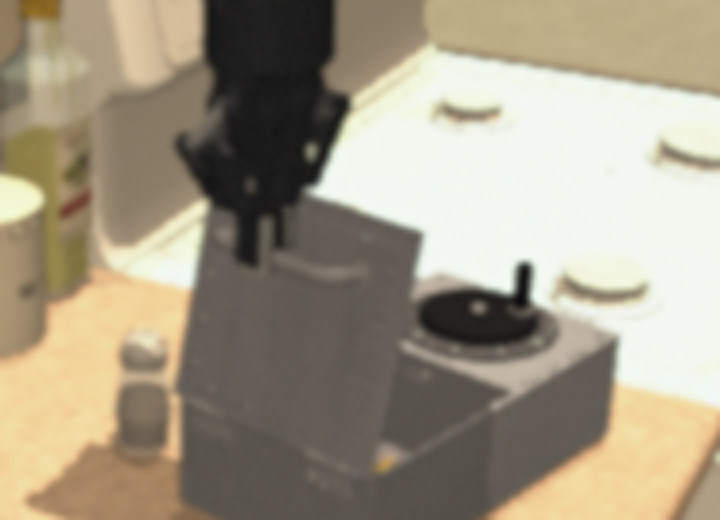

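Call:
play_rows(
  targets=[
    {"grip":0.77,"dx":0,"dy":0,"dz":0,"turn":0},
    {"grip":0.77,"dx":0,"dy":0,"dz":0,"turn":0},
    {"grip":0.77,"dx":-0.005,"dy":0,"dz":0,"turn":0},
    {"grip":0.77,"dx":-0.01,"dy":0,"dz":0,"turn":0},
    {"grip":0.77,"dx":-0.02,"dy":0,"dz":0,"turn":0},
    {"grip":0.77,"dx":-0.02,"dy":0.005,"dz":0,"turn":0},
    {"grip":0.77,"dx":-0.03,"dy":0.005,"dz":0,"turn":0},
    {"grip":0.77,"dx":0,"dy":0,"dz":0,"turn":0},
  ],
)

```text
clock: 22.15
eef_pos: [522.8, 33.9, 286.2]
tcp_rot: [0.213, 1.554, -0.211]
contact_force: [0.2, 0.3, 0.9]
grip_width: 19.4
```

```bash
python3 st.py
python3 - <<'E'
from h import *
f=vision.grab_frame("side")
u=proj(f,[490,-60,160])[0].astype(int)
c=f["image"][u[1]-70:u[1]+60,u[0]-90:u[0]+90,::-1];cv2.imwrite("pics/s5.png",cv2.resize(c,None,fx=4.,fy=4.,interpolation=cv2.INTER_CUBIC))
E
```

```text
clock 22.15 q [ 0.064  0.147 -0.134  1.283  0.     0.335] tcp [522.8  33.9 286.2] w 19.4 jaw ang 1.3004
box offset from dial x,y 3.7 232.4 r 232.5 mark 2.53 F box 0.2 0.4 0.9 Frad 0.4 Fcw 0.1
```

View pics/s5.png

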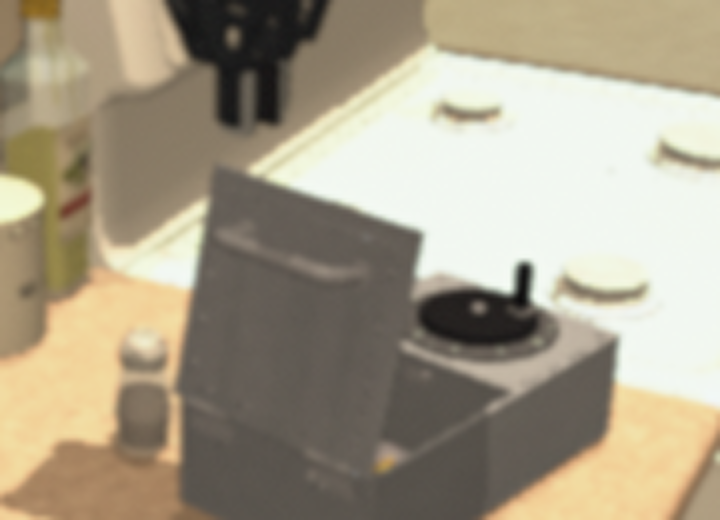

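The lid has stayed well open (about 75°), the gripper is clear above it, and the salt shaker has not moved.

```bash
python3 -c "
from bench import close_job
print(close_job())"
```

```text
the job is handed in; nothing more can be done
None
```

The key box is open and the job is handed in at about 22 s on the robot's clock, well under the 72 s limit. No verdict was reported.

- **Dial:** I turned it clockwise about 2.3 turns to 2, where the fingers read 1.98. I then went counter-clockwise 1.6 turns to the second 6, reading 6.08. Last I crept clockwise until it stopped hard at about 8.83, inside the drift you allowed for. The highest reading on the peg there was about 12 N.
- **Lid:** It lifted with about 6 N, so it was unlocked. I led it round to about 75° (1.3 rad) by the fingers' position and let go.
- **Last checks:** The final picture shows the lid standing open and the salt shaker unmoved, with the gripper about 50 mm above the lid and under 1 N on the tool. I did not measure the mug or the pad again. The arm stayed clear of the pad, and the mug looked undisturbed in a picture taken just before I gripped the lid's handle.
- **What disagreed:**
  - During fast turning the fingers pressed the peg by up to about 10 N towards or away from the dial's axis, because my estimate of its centre was about 1 mm off.
  - Part-way up the lid about 16 N built up for the same kind of reason, and I corrected the path.
  - At 2 the arm hid the peg in the top camera, and I took no picture at 6, so those stops rest on finger position alone.

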